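Back the jump-ring winder off one notch

TASK

The coil of jump rings on the bench winder has sprung tight on its mandrel: slacken it by letting the winder back exactly one notch. With a fingertip lift the pawl out of the ratchet wheel by its red-knobbed lever and lay it over on its stop, push the star wheel backward one notch (its top goes over towards the pawl's side), then tip the pawl back so that it drops fully into the teeth. Push gently with the fingers only, and neither pick up nor shift the jar, ring, bangle and brass block standing round the winder.

Things in the scene. Friction and masses are not known exactly. Their poses are not given: they have to be found in the camera images.
- winder: Bench coil winder, bolted down: green bed plate 226 x 200 x 12 mm, two pedestals carrying a level spindle, its axis 115 mm above the bench. Origin: on the bench straight below the spindle. x runs along the spindle, away from the robot when unturned; y to its left; z up. Here left and right mean its +y and -y. On the spindle: star wheel at x -100 mm, front pedestal -56, ratchet wheel -20, coil 30 to 92, rear pedestal 128.
- wheel_center (a point): Centre of the steel ratchet wheel, on the spindle's axis: 12 mm thick, 8 teeth, one every 45 degrees, tip radius 50 mm, gullets 10 mm deep. Front pedestal and its oiler, 36 mm nearer the robot, reach up to 147 mm above the bench.
- spindle (a joint): Turn of star wheel, ratchet wheel and coil together, rad. Grows backward: the top moves to the right (-y). Starts within 0.1 of 0; one notch back is +0.785. A seated pawl leaves 0.17 of play either side of a notch's middle (0, 0.785, ...), stops it going backward and lets it click forward. It stays where left: drag 0.13 N m (1.5 N at a knob), no coasting.
- star_knob (a point): Centre of the star wheel's topmost knob: black ball, 24 mm across, on a steel spoke 10 mm thick, 85 mm from the spindle's axis, in the plane x -100 mm. Four equal spokes at 90 degrees. At spindle value q this spoke leans left of straight up by 0.393 - q rad, so a notch takes it from 22 degrees left to 22 degrees right of upright. Its left side is free for pushing it to the right.
- pawl_pivot (a point): Pivot of the pawl, right of the ratchet wheel in its plane (y -67 mm, 125 mm above the bench), its axis along the spindle. The pawl is a steel bar 10 mm thick leaning up and left onto the wheel, with a lever and red knob. Its green bracket (y -104 to -52 mm, 9 to 16 mm nearer the robot) rises to 145 mm above the bench.
- pawl (a joint): Turn of the pawl about its pivot, rad: 0 = nose fully down between two teeth; grows as it is lifted, its knob going up and over to the right; clear of the teeth above 0.3. It falls by its own weight (about 120 g): into the wheel below 0.45, to the right above 0.6, until its lever lies on the stop pin at 0.96. A nose that lands on a tooth instead of in a gullet rests at 0.1 to 0.21.
- pawl_knob (a point): Centre of the red ball knob, 18 mm across, on the pawl's lever (steel rod 8 mm thick), 82 mm from the pivot, in the plane x -20 mm. The lever leans left of upright by 0.349 rad less the pawl's value: seated, the knob is 39 mm right of the spindle's axis and 202 mm above the bench; laid over, 114 mm right and 192 mm above the bench. Under 1 N at the knob moves it.
- flux_jar: Small amber jar with a black cap, 42 mm across, 48 mm high, loose, left of the winder. Origin: centre of its underside.
- band_ring: Silver finger ring, 25 mm across, 9 mm high, loose, right of the winder. Origin: centre of its underside.
- bangle: Silver bangle lying flat, 68 mm across, 8 mm high, loose, right of the winder. Origin: centre of its underside.
- dapping_block: Brass dapping block, a 40 mm cube with round hollows, loose, left of the winder. Origin: centre of its underside.

How it is judged (in metres and radians):
On the way, in this order (a step that is already met when the one before it is completed fails the run):
1. the pawl is lifted out and laid over on its stop (above 0.85 rad), the wheel still in its first notch (value of joint pawl above 0.85 rad and value of joint spindle below 0.3 rad), for 0.2 s.
2. with the pawl out, the wheel is pushed backward past the next tooth (value of joint pawl above 0.2 rad and value of joint spindle above 0.4 rad), for 0.2 s.
At the end, for the whole second after the job is handed in: The pawl is down in the teeth (below 0.07 rad) and the wheel stands one notch back (0.47 to 0.995 rad: anywhere in that notch), at rest (value of joint pawl below 0.07 rad and value of joint spindle between 0.47 and 0.995 rad and velocity of joint spindle between -0.05 and 0.05 rad/s); the robot touches nothing.
It fails at once if the winder is gripped or pushed hard (over 25 N) (contact force between the fingers and winder above 25 N).
It fails at once if the wheel runs back past two notches (over 1.8 rad) (value of joint spindle above 1.8 rad).
It fails at once if the wheel is wound forward (over 0.5 rad) (value of joint spindle below -0.5 rad).
It fails at once if the jar, ring, bangle or brass block is lifted or shifted more than 20 mm (distance of any of flux_jar, band_ring, bangle, dapping_block from where it was at the start of the episode above 0.02 m).
It also fails if it takes over 70 s, if anything falls off the work surface, if the arm or the gripper's body presses on something with over 40 N, if the wrist force passes 120 N, or if a joint passes its speed limit or range.

ROBOT

A 6-joint arm with a two-finger parallel gripper is mounted at the origin on the work surface. World frame = base frame: x ahead of the robot, y to its left, z up, the work surface at z = 0. Lengths are in mm, angles in rad, forces in N, time in s.
With the tool pointing down it reaches from about 350 to 850 mm from the base axis. Payload 8.1 kg.
Tool frame: the origin (TCP) lies midway between the tips of the shut fingers; the grasp point (between the pads) lies 19 mm behind it; z points along the fingers, x is the direction in which the jaws open and shut, and the axes are right-handed (so a half turn about z gives the same grasp; the last joint's range is limited). The gripper opens to 93 mm and grips with 3 to 60 N. Pads are 15 mm wide; open, the fingers measure 128 mm over their backs; the gripper's body (75 mm by 188 mm) begins 65 mm behind the grasp point.
Start: joints at [1.113, 0.13, 1.488, -0, 1.523, -0.085], TCP at [218.514, 558.799, 184.035] pointing down, gripper open.
Joint ranges: [-2.96, 2.96], [-0.89, 2.26], [0.02, 2.5], [-1.34, 4.48], [0, 2.73], [-2.66, 2.66]. Speed limits (rad/s): [2.39, 2.39, 2.79, 3.14, 3.14, 3.14].

INTERFACE

Orientations are given as a rotation vector (axis times angle).
In Python, from workcell import env gives the robot as it stands.
- The arm moves only by the tool jog_arm, never from a script. Its arguments are lists of equal length, an entry for each row: "xyz": the shift along the tool's x, y, z in cm, a list of three; "spin": the turn about the tool's z in degrees. In form: {"xyz": [[tx, ty, tz], ...], "spin": [spin, ...]}. A call has 1 to 8 rows; each row is the pose to reach, as a shift and turn from the pose commanded when the call began, along the tool's axes at that moment; what a row does not reach only later rows make up. A row lasts 1/8 s, in which the tool goes at most 62.5 mm and 10.7 degrees, less where a joint would pass 70% of its speed; a pose out of reach is approached as far as the arm can. A call with a gripper value outside its range is refused whole. "jaw" is the opening, from 0 (shut) to 1 (fully open), set as the call begins (left out, the last holds). The fingers move at their own pace and stop on an object; "force" is the grip in N (left out, the last holds). Time passes only in rows, so rows that repeat a pose let the fingers close. It gives the time, the measured TCP pose, the force and the opening at its end, in the units of the state.
- env.get_obs(): the state, without advancing time (a new reading comes with each control period).
- env.camera(name): name is "scene" or "top"; returns a dict with "image" (420x560x3 uint8, red, green, blue), "fx", "fy", "cx", "cy" (pixels), "extrinsics" (4x4, takes a point from world to camera coordinates). Camera axes: x right, y down, z forward; pixel columns grow to the right and rows downward; lengths in mm; the calibration is good to about 2 mm. A picture is of the moment at which its call begins. There is no depth.
- env.job_done(): hands the job in, once; it reports no verdict.
The state is a dict: "clock": time; "q": joint angles; "qd": joint speeds; "joint_efforts": joint torques, N m; "ee_pos": TCP position; "orientation": TCP orientation; "force": force on the tool from outside, world axes, zero at the start; "ft_torque": the same for the moment, N m; "width": finger opening in mm.
Only numpy, scipy, OpenCV 4.12 (cv2) and the standard library are available. Lean on these libraries where they do the work, as an engineer would, in place of code of your own. Each camera call takes 0.05 s, during which the arm holds its last target. There are 200 camera calls.

## Working session

There is one attempt and no reset: what is moved stays moved. The work goes in short steps, Python scripts to look and compute and a tool call to move; the robot and the scene stay as the last step left them, time stands still between calls to the robot, and variables do not carry over. Pictures are saved under pics/ and viewed, about 8 in all and at most 12, crops included, and the job is handed in when it is done.

Besides the shell and the picture viewer there is one more tool, called after "Emit:" as name([rows], argument=value, ...), one row to a line, values as JSON. jog_arm: Moves the arm, as the interface text tells. Its arguments: {"type":"object","properties":{"xyz":{"type":"array","items":{"type":"array","items":{"type":"number"}}},"spin":{"type":"array","items":{"type":"number"}},"jaw":{"type":"number"},"force":{"type":"number"}},"required":["xyz","spin"]}

```bash
mkdir -p pics; cat > h.py <<'E'
import numpy as np, cv2
from scipy.spatial.transform import Rotation as R
from workcell import env
def P(n):
    c=env.camera(n); return c
def save(c,f,crop=None,s=1):
    im=c["image"][:,:,::-1]
    if crop: x0,y0,x1,y1=crop; im=im[y0:y1,x0:x1]
    cv2.imwrite(f,cv2.resize(im,None,fx=s,fy=s,interpolation=cv2.INTER_CUBIC))
def proj(c,p):
    p=np.atleast_2d(p).astype(float);E=np.array(c["extrinsics"]);q=p@E[:3,:3].T+E[:3,3]
    return np.c_[c["fx"]*q[:,0]/q[:,2]+c["cx"],c["fy"]*q[:,1]/q[:,2]+c["cy"]]
def onz(c,u,v,z):
    E=np.array(c["extrinsics"]);Rm=E[:3,:3];o=-Rm.T@E[:3,3]
    d=Rm.T@np.array([(u-c["cx"])/c["fx"],(v-c["cy"])/c["fy"],1]);return o+d*(z-o[2])/d[2]
E
python3 - <<'E'
from h import *
for n in("scene","top"):
    c=P(n);save(c,f"pics/{n}0.png",None,1.4);print(n,c["fx"],c["cx"],c["cy"]);print(np.round(c["extrinsics"],3))
o=env.get_obs();print(o["ee_pos"],o["orientation"],R.from_rotvec(o["orientation"]).as_matrix().round(3),o["force"],o["width"])
E
```

```text
scene 504.79915227792225 284.54391038355726 205.49342607716704
[[ 5.340000e-01  8.450000e-01 -1.900000e-02 -3.751000e+02]
 [ 5.510000e-01 -3.650000e-01 -7.500000e-01 -2.454410e+02]
 [-6.410000e-01  3.900000e-01 -6.610000e-01  1.372298e+03]
 [ 0.000000e+00  0.000000e+00  0.000000e+00  1.000000e+00]]
top 380.7359219511697 282.6159112076936 210.38853221026682
[[-2.30000e-02 -1.00000e+00  2.00000e-02  3.70970e+01]
 [-9.90000e-01  2.00000e-02 -1.41000e-01  6.45391e+02]
 [ 1.40000e-01 -2.30000e-02 -9.90000e-01  7.01055e+02]
 [ 0.00000e+00  0.00000e+00  0.00000e+00  1.00000e+00]]
[218.24600938 558.25285524 183.06906854] [ 2.59391260e+00  1.77079427e+00 -2.37024099e-03] [[ 0.364  0.931 -0.001]
 [ 0.931 -0.364 -0.002]
 [-0.002 -0.    -1.   ]] [ 0.20459205 -0.38177615  0.69702573] 92.75760386516724
```

View pics/scene0.png

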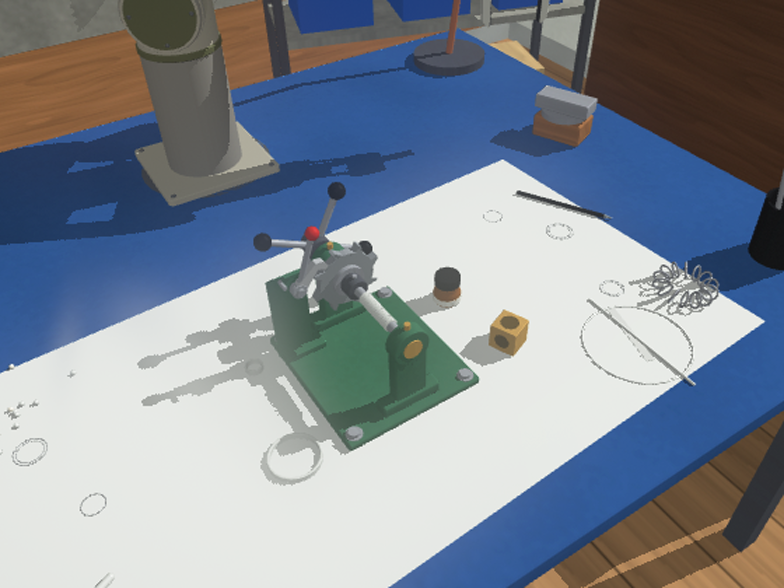

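View pics/top0.png

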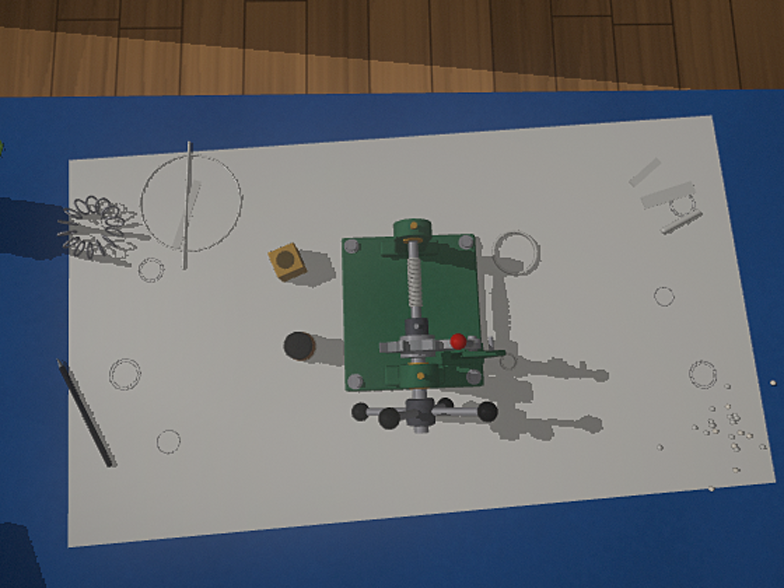

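The two pictures show the winder nearly unturned. In the top view (enlarged pixels) the red knob is at (458,341) and the star knobs at (389,418), (487,411), (360,411) and (445,405). In the scene view the red knob is at (312,233) and the star knobs at (337,191), (262,242) and (365,247). I'll fit the winder's pose and the spindle angle to these.

```bash
cat >> h.py <<'E'
def W(pose,p): # winder->world
    x,y,t=pose;c,s=np.cos(t),np.sin(t);p=np.atleast_2d(p);return np.c_[x+c*p[:,0]-s*p[:,1],y+s*p[:,0]+c*p[:,1],p[:,2]]
def star(q,k): a=.393-q+k*np.pi/2; return [-100,85*np.sin(a),115+85*np.cos(a)]
def pk(a): b=.349-a; return [-20,-67-82*np.sin(-b),125+82*np.cos(b)]
E
python3 - <<'E'
from h import *
from scipy.optimize import least_squares
T,S=P("top"),P("scene")
t=np.array([[458,341],[389,418],[487,411],[360,411],[445,405],[420,376]])/1.4
s=np.array([[312,233],[337,191],[262,242],[365,247]])/1.4
def f(v):
    p=v[:3];q=v[3];K=[pk(0),star(q,0),star(q,-1),star(q,1),star(q,2),[-56,0,147]]
    w=W(p,K);return np.r_[(proj(T,w)-t).ravel(),(proj(S,w[:4])-s).ravel()]
r=least_squares(f,[500,0,0,0],x_scale=[100,100,.1,.1],loss="soft_l1")
print(r.x,f(r.x).round(1))
v=r.x
for n,k in(("knob",pk(0)),("knobover",pk(.96)),("star",star(v[3],0)),("star+.785",star(v[3]+.785,0)),("oiler",[-56,0,147]),("piv",[-20,-67,125])): print(n,W(v[:3],k).round(1))
for n,u,z in(("jar",(299,346),48),("block",(287,260),40),("bangle",(516,253),8),("ring",(507,362),9)): print(n,onz(T,u[0]/1.4,u[1]/1.4,z).round(0))
E
```

```text
[ 5.91250988e+02 -6.65281984e-02  1.48196979e-02 -8.23583794e-02] [-0.6 -0.4 -0.4 -0.5 -0.2 -0.4 -0.2 -0.2 -0.4  0.3 -0.2 -0.9 -1.1 -0.6
 -1.5 -1.  -0.9 -0.7 -1.5  0.2]
knob [[571.8 -39.3 202.1]]
knobover [[ 572.9 -114.4  192.2]]
star [[490.7  37.3 190.6]]
star+.785 [[491.6 -27.4 196. ]]
oiler [[535.3  -0.9 147. ]]
piv [[572.2 -67.4 125. ]]
jar [577. 157.  48.]
block [699. 176.  40.]
bangle [ 710. -159.    8.]
ring [ 549. -137.    9.]
```

The fit residuals are 1.5 px or less. The winder is at about (591, 0) mm with yaw 0.015 and q about -0.08. I'll shut the fingers, turn the jaws to lie along world x, and go above the left side of the red knob.

Emit:
jog_arm([
  [0,0,-5],
  [-3,4,-8],
  [-6,8,-8],
  [-9,12,-8],
  [-12,16,-8],
  [-15,20,-8],
  [-18,24.5,-8],
  [-19.5,26.6,-8],
], spin=[8.6,17.2,25.7,34.3,42.9,51.5,60,68.6], jaw=0, force=10)

```text
clock: 1.2
ee_pos: [396.3, 278.1, 264.0]
orientation: [3.141, -0.01, 0.0]
force: [0.5, 0.6, -1.1]
width: 17.6
```

Emit:
jog_arm([
  [3,4.5,0],
  [6,9,0],
  [9,13.5,0],
  [12,18,0],
  [15,22.8,0],
  [17.6,26.8,0],
  [17.6,27.3,0],
  [17.6,27.3,0],
], spin=[0,0,0,0,0,0,0,0])

```text
clock: 2.2
ee_pos: [571.1, 7.5, 263.7]
orientation: [-3.141, 0.0, 0.001]
force: [-0.5, -0.5, -0.2]
width: 0.2
```

```bash
python3 - <<'E'
from h import *
o=env.get_obs();print(o["clock"],o["ee_pos"],R.from_rotvec(o["orientation"]).as_matrix().round(3),o["width"],o["force"])
c=P("scene");save(c,"pics/s1.png",(140,60,360,260),3.4);print(proj(c,o["ee_pos"]))
E
```

```text
2.2 [571.05079997   7.46546599 263.71295107] [[ 1.    -0.    -0.001]
 [-0.    -1.     0.   ]
 [-0.001 -0.    -1.   ]] 0.2413756595315944 [-0.50696394 -0.48487901 -0.24499233]
[[243.06931447 126.27852296]]
```

View pics/s1.png

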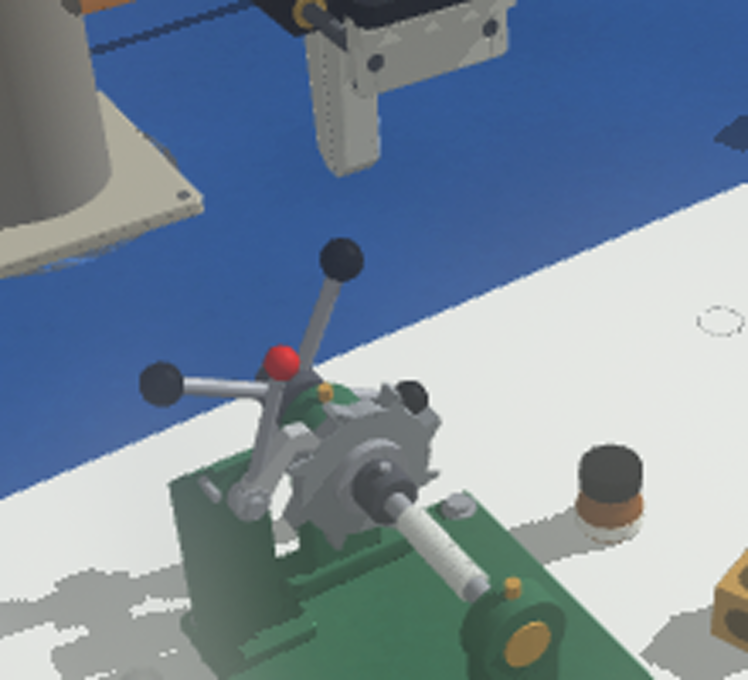

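The fingertip shows at crop (348,160), about 18 px above where the reported TCP projects, at (350,225). I have to resolve this before making contact, so I'll check it with the top camera.

```bash
python3 - <<'E'
from h import *
o=env.get_obs();p=o["ee_pos"];print(o["clock"],p)
c=P("top");d=P("scene")
for k,cc in(("top",c),("scene",d)):
    print(k,proj(cc,[p,p+np.array([0,0,40]),p+np.array([-94,0,84]),p+np.array([94,0,84])]).round(0).tolist())
a=cv2.resize(c["image"][130:330,180:400,::-1],None,fx=1.8,fy=1.8);b=cv2.resize(d["image"][30:230,130:350,::-1],None,fx=1.8,fy=1.8)
cv2.imwrite("pics/s2.png",np.hstack([a,b]))
E
```

```text
2.25 [570.98335762   8.16192863 263.95646832]
top [[298.0, 242.0], [300.0, 240.0], [305.0, 322.0], [300.0, 158.0]]
scene [[243.0, 126.0], [242.0, 105.0], [212.0, 57.0], [271.0, 105.0]]
```

View pics/s2.png

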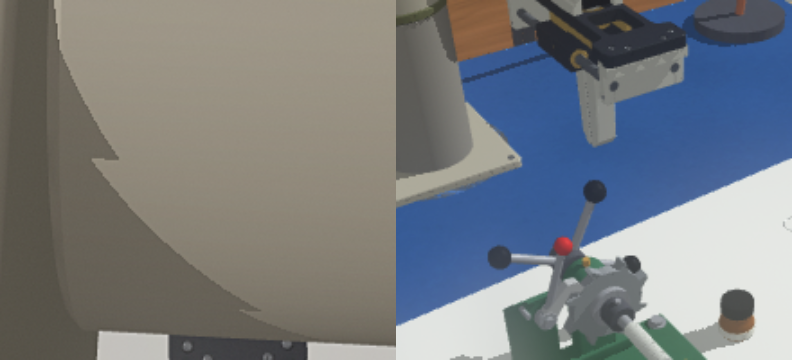

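The scene view again puts the tip at about (242,109) px against a predicted (243,126). The top view is blocked by the arm. I'll swing out to the left, clear of everything, so both cameras can see the tip, and triangulate it there.

Emit:
jog_arm([
  [-1.2,-4.5,0],
  [-2.5,-9.5,0],
  [-4,-14.5,0],
  [-5.5,-19.5,0],
  [-7,-24.5,0],
  [-8.5,-29.5,0],
  [-9,-32,0],
  [-9,-32,0],
], spin=[0,0,0,0,0,0,0,0])

```text
clock: 3.35
ee_pos: [479.4, 329.9, 264.2]
orientation: [-3.141, -0.008, 0.0]
force: [0.5, 0.5, -0.2]
width: 0.6
```

```bash
python3 - <<'E'
from h import *
o=env.get_obs();p=o["ee_pos"];print(o["clock"],p)
c=P("top");d=P("scene")
out=[]
for k,cc in(("top",c),("scene",d)):
    u=proj(cc,[p,p+np.array([0,0,40])]);print(k,u.round(0).tolist())
    x0,y0=int(np.clip(u[0,0]-65,0,430)),int(np.clip(u[0,1]-75,0,270));print(x0,y0)
    out.append(cv2.resize(np.ascontiguousarray(cc["image"][y0:y0+150,x0:x0+130,::-1]),None,fx=3,fy=3,interpolation=cv2.INTER_CUBIC))
cv2.imwrite("pics/s3.png",np.hstack(out))
E
```

```text
3.35 [479.42532636 329.89335388 264.15909478]
top [[55.0, 317.0], [36.0, 322.0]]
0 242
scene [[361.0, 57.0], [363.0, 38.0]]
296 0
```

View pics/s3.png

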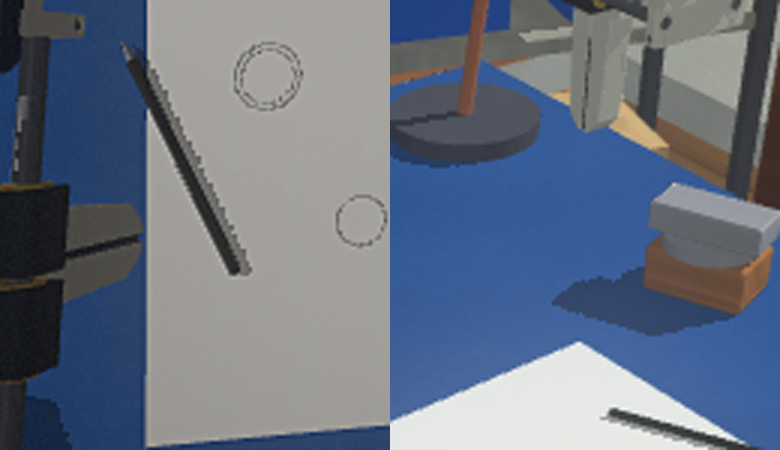

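Both cameras see the same tip corner, the end of the seam on the -y face: top (46.5,321.5) and scene (361,42.7). I'll triangulate it.

```bash
python3 - <<'E'
from h import *
from scipy.optimize import least_squares
c=P("top");d=P("scene");p=env.get_obs()["ee_pos"]
def f(x): return np.r_[proj(c,x)[0]-[46.5,321.5],proj(d,x)[0]-[361,42.7]]
r=least_squares(f,p);print(r.x,r.fun,r.x-p-[0,-7.5,0])
E
```

```text
[478.84475346 323.69016636 294.68280265] [-0.62754669 -0.38400872 -1.14243959  0.43387266] [-2.38073982  4.43415394 30.45159871]
```

The offset comes out at about +30 mm in z with a rough consistency (the scene view alone says about 40). I'll go down here over bare paper and look again nearer the bench.

Emit:
jog_arm([
  [0,0,5],
  [0,0,10],
  [0,0,15],
  [0,0,19],
  [0,0,20],
  [0,0,20],
], spin=[0,0,0,0,0,0])

```text
clock: 4.3
ee_pos: [481.6, 326.9, 64.6]
orientation: [3.142, -0.0, -0.0]
force: [-0.6, 0.3, 0.2]
width: 0.5
```

```bash
python3 - <<'E'
from h import *
o=env.get_obs();p=o["ee_pos"];print(o["clock"],p,o["q"])
c=P("top");d=P("scene")
out=[]
for k,cc in(("top",c),("scene",d)):
    u=proj(cc,[p,p+np.array([0,0,40])]);print(k,u.round(0).tolist())
    x0,y0=int(np.clip(u[0,0]-65,0,430)),int(np.clip(u[0,1]-75,0,270));print(x0,y0)
    out.append(cv2.resize(np.ascontiguousarray(cc["image"][y0:y0+150,x0:x0+130,::-1]),None,fx=3,fy=3,interpolation=cv2.INTER_CUBIC))
cv2.imwrite("pics/s4.png",np.hstack(out))
E
```

```text
4.3 [481.57295547 326.87767313  64.57548522] [ 5.08286009e-01  1.69351009e-01  1.66817777e+00 -4.64344522e-05
  1.30412523e+00  5.08497536e-01]
top [[119.0, 301.0], [110.0, 303.0]]
54 226
scene [[354.0, 141.0], [355.0, 126.0]]
288 65
```

View pics/s4.png

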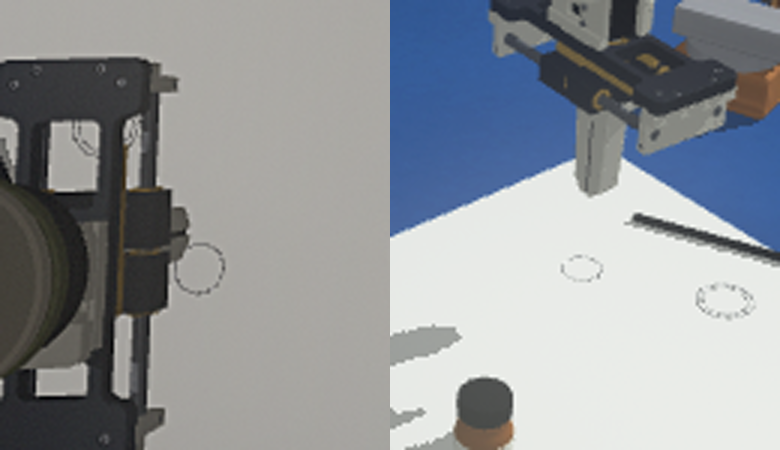

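The scene view shows the seam end at about (353,128) px against a predicted (351,142). So the tip looks about 35–40 mm higher than reported, and the finger is about 22 mm broad. I'll settle it by guarded touch: down to reported z ≈ 2, then just below zero while watching the force.

Emit:
jog_arm([
  [0,0,3],
  [0,0,5],
  [0,0,6.2],
  [0,0,6.2],
], spin=[0,0,0,0])

```text
clock: 4.9
ee_pos: [480.6, 327.1, 1.3]
orientation: [3.141, 0.001, -0.002]
force: [-0.1, -0.1, -0.6]
width: 0.6
```

Emit:
jog_arm([
  [0,0,0.2],
  [0,0,0.4],
  [0,0,0.4],
], spin=[0,0,0])

```text
clock: 5.28
ee_pos: [481.4, 327.5, -1.7]
orientation: [-3.141, -0.001, -0.001]
force: [0.2, -0.3, -0.2]
width: 0.6
```

Emit:
jog_arm([
  [0,0,0.3],
  [0,0,0.6],
  [0,0,0.6],
], spin=[0,0,0])

```text
clock: 5.65
ee_pos: [480.8, 327.2, -8.4]
orientation: [3.141, 0.001, -0.001]
force: [-0.9, 0.1, 0.5]
width: 0.6
```

The reported z is now -8 with no contact, so the true tip really is higher than reported. I'll continue down gently to find the exact offset.

Emit:
jog_arm([
  [0,0,0.6],
  [0,0,1.2],
  [0,0,1.6],
  [0,0,1.6],
], spin=[0,0,0,0])

```text
clock: 6.15
ee_pos: [480.7, 327.1, -24.6]
orientation: [3.141, 0.001, -0.002]
force: [0.1, -0.4, 0.2]
width: 0.7
```

Emit:
jog_arm([
  [0,0,0.2],
  [0,0,0.4],
  [0,0,0.4],
], spin=[0,0,0])

```text
clock: 6.52
ee_pos: [481.1, 327.3, -28.1]
orientation: [3.141, 0.001, -0.0]
force: [0.1, 0.6, 0.1]
width: 0.6
```

Emit:
jog_arm([
  [0,0,0.2],
  [0,0,0.4],
  [0,0,0.4],
], spin=[0,0,0])

```text
clock: 6.9
ee_pos: [481.0, 327.2, -32.2]
orientation: [3.141, 0.001, -0.001]
force: [-0.7, 0.0, -0.1]
width: 0.5
```

Emit:
jog_arm([
  [0,0,0.15],
  [0,0,0.3],
  [0,0,0.3],
], spin=[0,0,0])

```text
clock: 7.28
ee_pos: [481.3, 327.4, -34.3]
orientation: [3.142, 0.001, 0.0]
force: [-2.4, -1.7, 7.2]
width: 0.4
```

The finger touched the bench at a reported z of about -34, so true tip z is reported z + 34. That agrees with the pictures. I'll apply this correction, go up, and return to the left of the red knob.

Emit:
jog_arm([
  [0,0,-5],
  [0,0,-11],
  [0,0,-17],
  [0,0,-23],
  [1.5,4,-25],
  [3,9,-25],
  [4.5,14,-25],
  [6,19,-25],
], spin=[0,0,0,0,0,0,0,0])

```text
clock: 8.28
ee_pos: [541.6, 135.9, 215.2]
orientation: [-3.141, -0.002, -0.001]
force: [0.5, -0.2, 0.6]
width: 0.6
```

Emit:
jog_arm([
  [1,5,0],
  [2,10,0],
  [3,13,0],
  [3,13.2,2],
  [3,13.2,5],
  [3,13.2,7],
  [3,13.2,7],
], spin=[0,0,0,0,0,0,0])

```text
clock: 9.15
ee_pos: [569.4, 6.4, 142.3]
orientation: [-3.141, -0.003, 0.007]
force: [0.6, -0.2, 1.0]
width: 0.6
```

```bash
python3 - <<'E'
from h import *
o=env.get_obs();p=o["ee_pos"]+[0,0,34];print(o["clock"],o["ee_pos"],o["force"])
d=P("scene");print(proj(d,[p,[571.8,-39.3,202]]))
save(d,"pics/s5.png",(150,90,330,240),4)
E
```

```text
9.15 [569.44966733   6.4008809  142.32503225] [ 0.58535168 -0.22485359  0.99995514]
[[245.72102529 168.20446926]
 [221.78501625 165.88525922]]
```

View pics/s5.png

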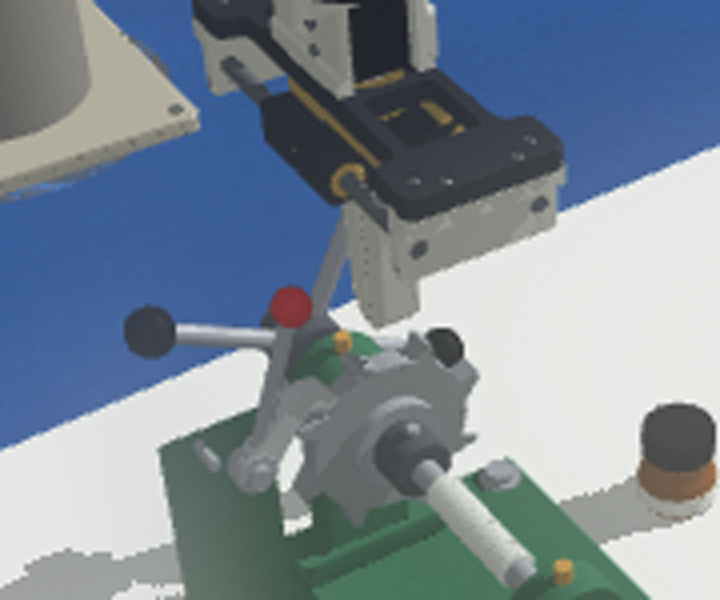

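The picture matches the corrected prediction: the tip is at crop (380,318), just left of the red knob at (292,307), and above the ratchet. Now I'll sweep right gently.

Emit:
jog_arm([
  [0,1,0],
  [0,2,0],
  [0,2.8,0],
  [0,3.6,0],
  [0,4.4,0],
  [0,5.2,0],
  [0,6,0],
  [0,6.8,0],
], spin=[0,0,0,0,0,0,0,0])

```text
clock: 10.2
ee_pos: [571.4, -63.1, 145.0]
orientation: [3.142, 0.001, -0.0]
force: [-0.0, 0.3, 0.1]
width: 0.4
```

Emit:
jog_arm([
  [0,0.7,0],
  [0,1.4,0],
  [0,2,0],
  [0,2.4,0],
  [0,2.4,0],
], spin=[0,0,0,0,0])

```text
clock: 10.82
ee_pos: [571.5, -86.8, 145.0]
orientation: [3.142, 0.0, 0.0]
force: [0.4, -0.3, 0.1]
width: 0.5
```

```bash
python3 - <<'E'
from h import *
o=env.get_obs();print(o["clock"],o["ee_pos"],o["force"])
d=P("scene");print((proj(d,W([591.25,0,.0148],[pk(.7),pk(.96),star(-.08,0)]))-[150,90])*4)
save(d,"pics/s6.png",(150,90,330,240),4)
E
```

```text
10.825 [571.47592731 -86.83755116 145.02319206] [ 0.36409907 -0.25451908  0.10533081]
[[166.63747458 350.09733447]
 [128.41404149 384.88347193]
 [356.80030304 181.51754621]]
```

View pics/s6.png

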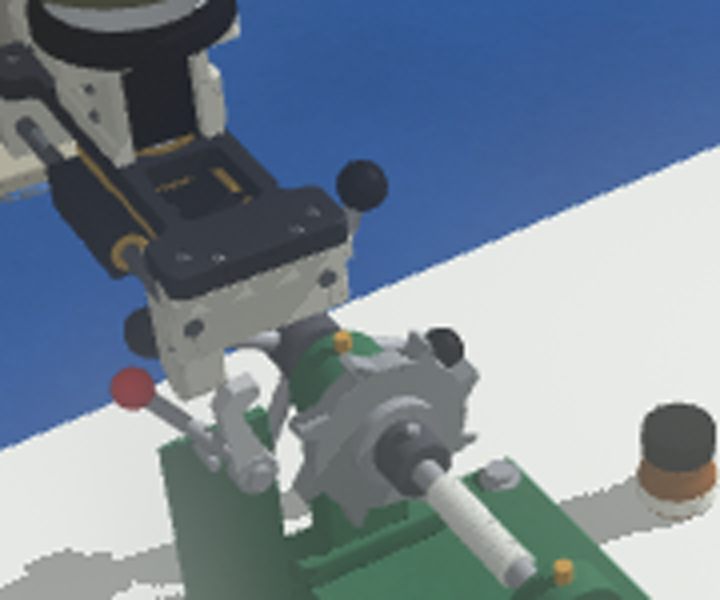

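The pawl is laid over: the knob is at crop (132,388), where 0.96 rad predicts (128,385). The star's top knob at (362,186) hasn't moved. Next I'll go up, then across to the left of the star's top knob.

Emit:
jog_arm([
  [0,-0.3,-3],
  [0,-0.5,-7.5],
  [-2,-5,-8],
  [-4.5,-10,-8],
  [-7,-15,-8],
  [-8.1,-17.2,-8],
  [-8.1,-17.2,-5],
  [-8.1,-17.2,-2],
], spin=[0,0,0,0,0,0,0,0])

```text
clock: 11.88
ee_pos: [490.6, 86.2, 165.0]
orientation: [-3.141, -0.004, -0.003]
force: [0.8, -0.1, 0.2]
width: 0.6
```

Emit:
jog_arm([
  [0,0,1.5],
  [0,0,2],
  [0,0,2],
], spin=[0,0,0])

```text
clock: 12.25
ee_pos: [490.7, 85.4, 145.7]
orientation: [-3.142, -0.001, -0.001]
force: [-0.7, -1.2, -0.1]
width: 0.6
```

Emit:
jog_arm([
  [0,1.2,0],
  [0,2.4,0],
  [0,3.4,0],
  [0,4.4,0],
  [0,5.4,0],
  [0,6.4,0],
  [0,7.4,0],
  [0,8,0],
], spin=[0,0,0,0,0,0,0,0])

```text
clock: 13.25
ee_pos: [490.4, 4.5, 144.9]
orientation: [3.141, 0.0, -0.0]
force: [0.9, 2.2, 0.3]
width: 0.5
```

Emit:
jog_arm([
  [0,0.8,0],
  [0,1.5,0],
  [0,1.5,0],
], spin=[0,0,0])

```text
clock: 13.62
ee_pos: [490.1, -10.4, 144.8]
orientation: [3.141, -0.0, -0.001]
force: [1.0, 0.1, 0.2]
width: 0.7
```

```bash
python3 - <<'E'
from h import *
o=env.get_obs();print(o["clock"],o["ee_pos"],o["force"])
d=P("scene")
for q in(.55,.7,.785,.9): print(q,((proj(d,W([591.25,0,.0148],[star(q,0),star(q,-1),star(q,1)]))-[150,90])*4).round().tolist())
save(d,"pics/s7.png",(150,90,330,240),4)
E
```

```text
13.625 [490.10471979 -10.37243263 144.76823161] [0.99051371 0.07909605 0.15819251]
0.55 [[256.0, 203.0], [145.0, 422.0], [446.0, 258.0]]
0.7 [[232.0, 217.0], [155.0, 440.0], [440.0, 240.0]]
0.785 [[219.0, 226.0], [162.0, 448.0], [435.0, 230.0]]
0.9 [[203.0, 240.0], [172.0, 459.0], [426.0, 218.0]]
```

View pics/s7.png

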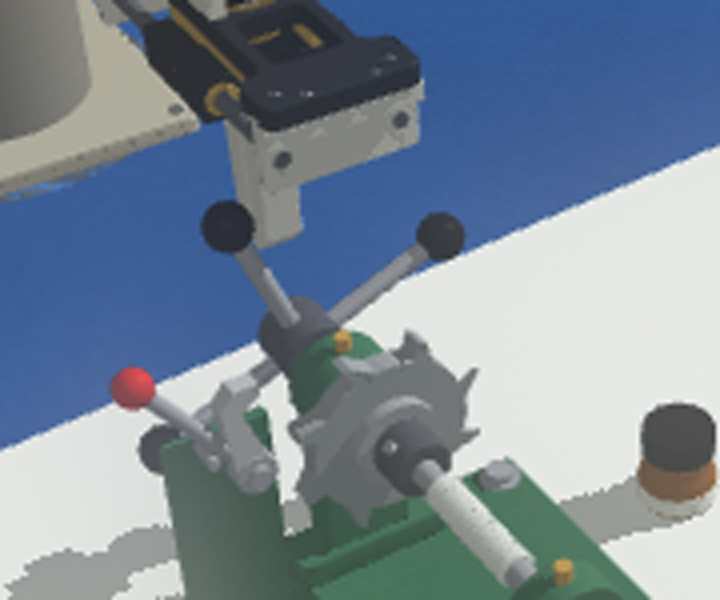

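The star knob is at crop (228,226) and the left knob at (440,236). With the small picture offset seen before, that gives q of about 0.75, one notch back. The pawl is still laid over. I'll back off, go up, and move to the right of the red knob.

Emit:
jog_arm([
  [0,-1.5,0],
  [0,-2,-3],
  [0,-2,-8],
  [2.5,2.5,-8],
  [5,7.5,-8],
  [7.5,12.5,-8],
  [8.2,15,-8],
  [8.2,15,-6],
], spin=[0,0,0,0,0,0,0,0])

```text
clock: 14.68
ee_pos: [573.8, -160.5, 206.0]
orientation: [3.141, -0.002, 0.004]
force: [0.1, 0.1, 0.1]
width: 0.2
```

Emit:
jog_arm([
  [0,0,3],
  [0,0,6],
  [0,0,6],
], spin=[0,0,0])

```text
clock: 15.05
ee_pos: [569.8, -156.7, 141.2]
orientation: [-3.139, -0.003, 0.01]
force: [-0.3, 0.3, 0.2]
width: 0.4
```

Emit:
jog_arm([
  [0,-1,0],
  [0,-2,0],
  [0,-3,0],
  [0,-3.8,0],
  [0,-4.6,0],
  [0,-5.4,0],
  [0,-6.2,0],
  [0,-6.6,0],
], spin=[0,0,0,0,0,0,0,0])

```text
clock: 16.05
ee_pos: [572.5, -93.0, 145.0]
orientation: [-3.141, -0.002, 0.0]
force: [-0.2, 0.2, -1.3]
width: 0.1
```

```bash
python3 - <<'E'
from h import *
o=env.get_obs();print(o["clock"],o["ee_pos"],o["force"])
d=P("scene")
print(((proj(d,W([591.25,0,.0148],[pk(0),pk(.15),pk(.3),pk(.4)]))-[150,90])*4).round().tolist())
save(d,"pics/s8.png",(150,90,330,240),4)
E
```

```text
16.05 [572.45736858 -92.95748203 144.96498941] [-0.24255987  0.21255473 -1.31242467]
[[287.0, 303.0], [262.0, 307.0], [235.0, 314.0], [217.0, 321.0]]
```

View pics/s8.png

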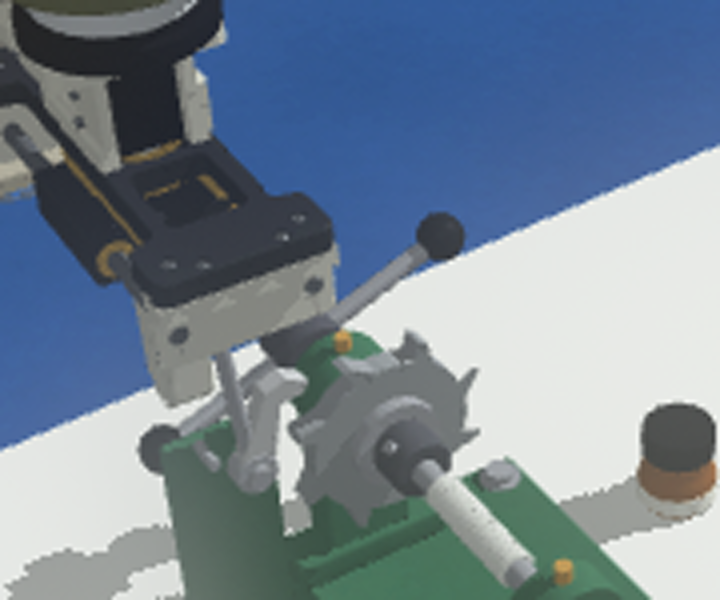

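The lever is nearly upright, at about 0.4, with its knob hidden behind the gripper. I'll guide it another 18 mm or so, then back off right and up.

Emit:
jog_arm([
  [0,-0.5,0],
  [0,-1,0],
  [0,-1.5,0],
  [0,-1.9,0],
  [0,-1.9,0],
  [0,1.5,0],
  [0,4,0],
  [0,4,-4],
], spin=[0,0,0,0,0,0,0,0])

```text
clock: 17.1
ee_pos: [569.7, -134.7, 181.3]
orientation: [-3.14, 0.002, 0.012]
force: [0.5, 1.0, -0.9]
width: 0.5
```

Emit:
jog_arm([
  [0,2,-3],
  [0,6,-5],
  [0,10,-5],
  [0,10,-5],
], spin=[0,0,0,0])

```text
clock: 17.6
ee_pos: [572.1, -236.4, 235.0]
orientation: [3.141, -0.004, -0.0]
force: [0.1, 0.9, -0.4]
width: 0.4
```

```bash
python3 - <<'E'
from h import *
o=env.get_obs();print(o["clock"],o["ee_pos"],o["force"])
d=P("scene")
save(d,"pics/s9.png",(150,90,330,240),4)
E
```

```text
17.6 [ 572.13796195 -236.36530118  234.99854273] [ 0.14233053  0.91878202 -0.40200075]
```

View pics/s9.png

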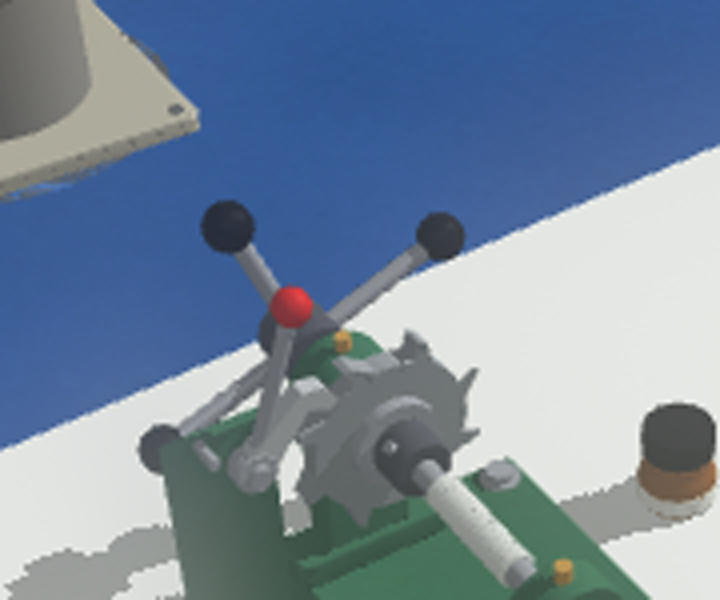

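The red knob is at (291,307), the same pixel as when it was seated at the start. The star knobs are still one notch back and the robot is clear of everything, so I'm handing in.

```bash
python3 -c "
from workcell import env
print(env.job_done())"
```

```text
the job is handed in; nothing more can be done
None
```

I let the winder back one notch and handed the job in at about 17.6 s of the 70 s allowed. `env.job_done()` gives no verdict, so what follows rests on my own picture checks.

- **Sequence:** With the fingers shut, I laid the pawl over on its stop. I then pushed the star's top knob to the right by one notch and tipped the pawl back until it dropped into the teeth.
- **Pawl:** The last picture shows the red knob within about a pixel of where it was when seated at the start.
- **Wheel:** The star knobs put the spindle at about 0.75 rad, inside the 0.47 to 0.995 rad band.
- **Forces:** The readings after each move stayed near 2 N or less at the winder. The highest was about 8 N, in the bench touch below.
- **Loose items:** The robot was clear of everything at the end and never went near the loose items. Of these, only the jar showed in the last pictures, and it had not moved.
- **Disagreement found:** The reported TCP height was wrong: the true fingertip was about 34 mm higher than reported. I saw this in the pictures, confirmed it with a light touch on bare bench, and corrected every later move for it.

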